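# Close and fasten a paint case under its handle

## Robot

A 6-joint arm with a two-finger parallel gripper is mounted at the origin on the work surface. World frame = base frame: x ahead of the robot, y to its left, z up, the work surface at z = 0. Lengths are in m, angles in rad, forces in N, time in s.
With the tool pointing down it reaches from about 0.325 to 0.775 m from the base axis. Payload 5.5 kg.
Tool frame: the origin (TCP) lies at the centre of the arm's flange, where the gripper is bolted on; the fingertips stand 173 mm ahead of it and the grasp point (between the pads) lies 155 mm ahead of it (grip_point_offset is the distance from the TCP to the grasp point, in m); z points along the fingers, y is the line along which they close (so a half turn about z gives the same grasp; the last joint's range is limited). The gripper opens to 85 mm and grips with 20 to 120 N. Pads are 22 mm wide; open, the fingers measure 114 mm over their backs; the gripper's body (76 mm by 85 mm) begins 54 mm behind the grasp point. The pads swing forward as they close: fully open they stand 13 mm farther back than shut.
Start: joints at [1.058, 0.091, 1.231, -0, 1.82, -0.057], TCP at [0.264, 0.539, 0.405] pointing down, gripper open.
Joint ranges: [-2.87, 2.87], [-0.86, 2.18], [0.17, 2.46], [-1.51, 4.65], [0.06, 2.69], [-2.65, 2.65]. Speed limits (rad/s): [2.57, 2.57, 3.01, 3.14, 3.14, 3.14].

## Interface

Orientations are given as a 3x3 rotation matrix whose columns are the frame's x, y, z axes.
In Python, from bench import get_state, camera, job_done, grip_point_offset gives the robot as it stands.
- The arm moves only by the tool play_rows, never from a script. Its arguments are lists of equal length, an entry for each row: "grip": the opening, from -1 (shut) to 1 (fully open); "slide": the shift along the tool's x, y, z scaled (see below), a list of three; "twist": the turn, a rotation vector about the tool's x, y, z scaled (see below), a list of three. A call has 1 to 12 rows; each row shifts and turns the commanded pose from where the row before left it, along the tool's axes as they then stand; what a row does not reach is not made up. The controller multiplies each number of a shift by 1 m and each number of a turn by 90 degrees. A row lasts 1/8 s, in which the tool goes at most 62.5 mm and 10.7 degrees, less where a joint would pass 70% of its speed; a pose out of reach is approached as far as the arm can. A call with a number of a shift or a turn outside -1 to 1 is refused whole. A call with a gripper value outside its range is refused whole. The fingers move at their own pace and stop on an object; the grip force is fixed at half the most. Time passes only in rows, so rows that do not move let the fingers close. It gives the time, the measured TCP pose, the force, the opening and the grip force at its end, in the units of the state.
- get_state(): the state, without advancing time (a new reading comes with each control period).
- camera(name): name is "scene" or "top" or "wrist"; returns a dict with "img" (480x640x3 uint8, blue, green, red), "camera_matrix" (3x3 intrinsics, pixels), "xyz" and "rotation" of the camera in the world; the wrist camera has in their place "hand_eye" (4x4, takes a point from camera to tool coordinates, whose origin is the TCP and whose axes are the flange's). Camera axes: x right, y down, z forward; pixel columns grow to the right and rows downward; lengths in m; the calibration is good to about 2 mm. A picture is of the moment at which its call begins: read the wrist's pose just before it. There is no depth.
- job_done(): hands the job in; it is judged then, once.
The state is a dict: "t": time; "joint_positions": joint angles; "dq": joint speeds; "tau": joint torques, N m; "tcp_pos": TCP position; "ee_rot": TCP orientation; "contact_force": force on the tool from outside, world axes, zero at the start; "ft_torque": the same for the moment, N m; "finger_gap": opening from 0.0 (shut) to 1.0 (fully open); "finger_force": force on a finger pad.
Only numpy, scipy, OpenCV 4.12 (cv2) and the standard library are available. Lean on these libraries where they do the work, as an engineer would, in place of code of your own. Each camera call takes 0.05 s, during which the arm holds its last target. There are 200 camera calls.

## Task

The sneaker painter's case is open on the robot's side. Push its raised black flap fully shut first; then swing the steel hasp with the red end over, under the carry handle, until it lies flat over the brass catch on the other flap. Leave the case fastened, and do not disturb the bottle, the jar and the shoe around it.

Things in the scene. Friction and masses are not known exactly. Their poses are not given: they have to be found in the camera images.
- case: white and aluminium paint case, 230 (x) x 280 (y) x 120 mm high when shut; does not slide. Origin at the centre of its underside; x points away from the robot (yaw up to 0.4 rad), y along the seam, z up. Its top is two black flaps, each 113 (x) x 272 (y) x 10 mm thick, meeting at a seam at x = 0, tops at z = 120 mm. The far flap is fixed shut; the near one is hinged on the near rim
- handle_mid (a point): centre of the fixed carry handle: a round bar 20 to 25 mm thick along y above the seam, 255 mm above the table, on uprights at y = +-150 mm of the case. It blocks a gripper coming straight down near the seam: work from the near side, fingers slanted forward and down by 30 to 40 degrees
- flap_hinge (a point): middle of the near flap's hinge axis (which runs along the case's y), at x = -115, y = 0, z = 115 mm in the case frame; fixed to the case. The axis lies at mid-thickness of the flap, so the flap's outer face is 5 mm off it
- flap (a joint): near flap: 0 = shut (rests on its stop), grows as its free edge (the edge at the seam) rises and tips back toward the robot; starts 0.5 to 0.9 rad. Stiff hinge: stays where it is left; about 2 to 5 N at the free edge shuts it
- flap_edge (a point): middle of the near flap's free edge, on its outer face, 114 mm from the flap hinge
- hasp_pin (a point): middle of the hasp's hinge pin (along the case's y), on the outer face of the near flap: 80 mm from the flap hinge along the flap, 4 mm above its outer face, at mid-width; moves with the flap. With the flap shut it is at x = -35, y = 0, z = 124 mm in the case frame
- hasp (a joint): steel hasp, a strap 96 mm long from its pin, 40 mm wide, 4 mm thick (red plastic end 6 mm), slot 59 to 83 mm off the pin. 0 = flat over the far flap, pointing to the case's +x, catch through its slot; grows as it swings up and back toward the robot, relative to the flap: 1.57 = square to it. Starts 1.3 to 1.9 rad; stays where left; 1 to 3 N half-way along moves it
- hasp_tip (a point): centre of the red end of the hasp, 96 mm from the pin
- catch (a point): top of the brass catch on the far flap, at x = 36, y = 0, z = 137 mm in the case frame; a wire loop 22 mm long (x), 6 mm wide, 17 mm high
- bottle: white paint bottle with black cap, 64 mm diameter, 165 mm high; origin at the centre of its underside; stands beside the case, loose
- jar: white paint jar with black cap, 72 mm diameter, 85 mm high; origin at the centre of its underside; stands beside the case, loose
- shoe: white sneaker, 270 x 88 x 100 mm high; origin at the centre of its sole; stands farther out on the left, loose

How it is judged:
By the outcome, as a careful person would: the job done as asked, in the order asked, and still so for the second after the job is handed in, with the robot touching nothing.
It also fails if it takes over 42 s, if anything falls off the work surface, if the arm or the gripper's body presses on something with over 40 N, if the wrist force passes 120 N, or if a joint passes its speed limit or range.

## Working session

There is one attempt and no reset: what is moved stays moved. The work goes in short steps, Python scripts to look and compute and a tool call to move; the robot and the scene stay as the last step left them, time stands still between calls to the robot, and variables do not carry over. Pictures are saved under pics/ and viewed, at most 10 in all, crops included, and the job is handed in when it is done.

Besides the shell and the picture viewer there is one more tool, called after "Call:" in YAML: its name, and indented under it one key for each argument. play_rows: Moves the arm, as the interface text tells. Shifts and turns lie within -1 to 1; 1 stands for 1 m of shift or 90 degrees of turn. Its arguments: {"type":"object","properties":{"grip":{"type":"array","items":{"type":"number"}},"slide":{"type":"array","items":{"type":"array","items":{"type":"number","minimum":-1,"maximum":1}}},"twist":{"type":"array","items":{"type":"array","items":{"type":"number","minimum":-1,"maximum":1}}}},"required":["grip","slide","twist"]}

```bash
mkdir -p pics; ls
python3 - <<'E'
from bench import *
import cv2, numpy as np
np.set_printoptions(precision=4,suppress=True)
for n in ("scene","top"):
    c=camera(n); cv2.imwrite(f"pics/{n}0.png",c["img"]); np.savez(f"{n}0.npz",**{k:np.array(v) for k,v in c.items()})
    print(n,c["camera_matrix"],c["xyz"],c["rotation"])
s=get_state();print(s["t"],s["tcp_pos"],s["ee_rot"],s["finger_gap"],grip_point_offset)
E
```

```text
pics
scene [[490.2336   0.     317.6615]
 [  0.     490.2336 233.9678]
 [  0.       0.       1.    ]] [1.1843 0.1028 1.0378] [[-0.0004  0.812  -0.5837]
 [ 1.     -0.0034 -0.0054]
 [-0.0064 -0.5837 -0.8119]]
top [[494.2662   0.     319.8513]
 [  0.     494.2662 245.795 ]
 [  0.       0.       1.    ]] [0.3589 0.0964 1.4232] [[-0.0246 -0.9878  0.1536]
 [-0.9994  0.028   0.0201]
 [-0.0242 -0.153  -0.9879]]
0.1 [0.2641 0.5388 0.4036] [[-0.8979  0.4402 -0.0009]
 [ 0.4402  0.8979 -0.0016]
 [ 0.0001 -0.0018 -1.    ]] 1.004476352946954 0.1547
```

View pics/scene0.png

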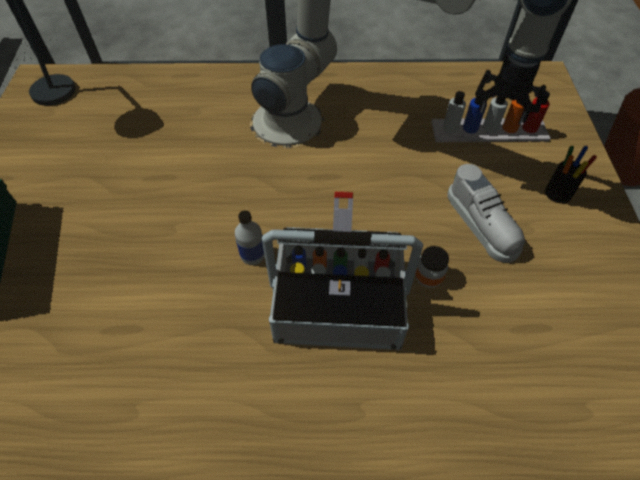

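View pics/top0.png

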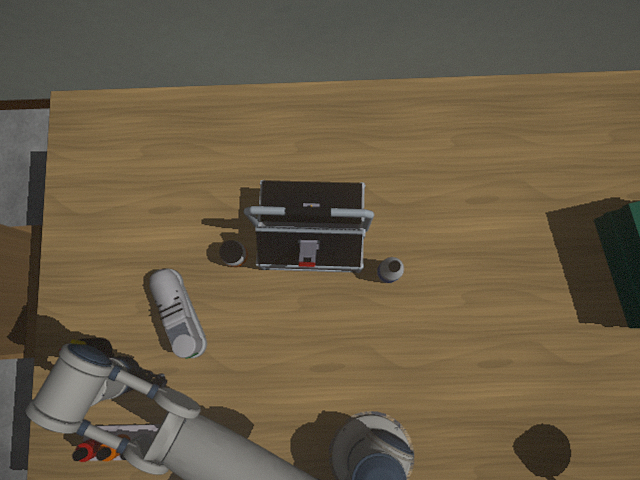

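The scene view shows the case around (340,290), the red hasp end at (343,195), the bottle at (248,237), the jar at (433,265) and the shoe at (487,215). The top view shows the case spanning (258–365, 180–270), red end at (307,264), bottle at (391,269) and jar at (232,252). I'll zoom in on both.

Run:
```python
import cv2
a=cv2.imread("pics/top0.png")[165:295,205:415]; b=cv2.imread("pics/scene0.png")[180:355,225:455]
a=cv2.resize(a,None,fx=3.8,fy=3.8,interpolation=cv2.INTER_CUBIC); b=cv2.resize(b,None,fx=3.4,fy=3.4,interpolation=cv2.INTER_CUBIC)
cv2.imwrite("pics/topc.png",cv2.convertScaleAbs(a,alpha=1.6,beta=20)); cv2.imwrite("pics/scenec.png",cv2.convertScaleAbs(b,alpha=1.6,beta=20))
```

```text
(no output)
```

View pics/topc.png

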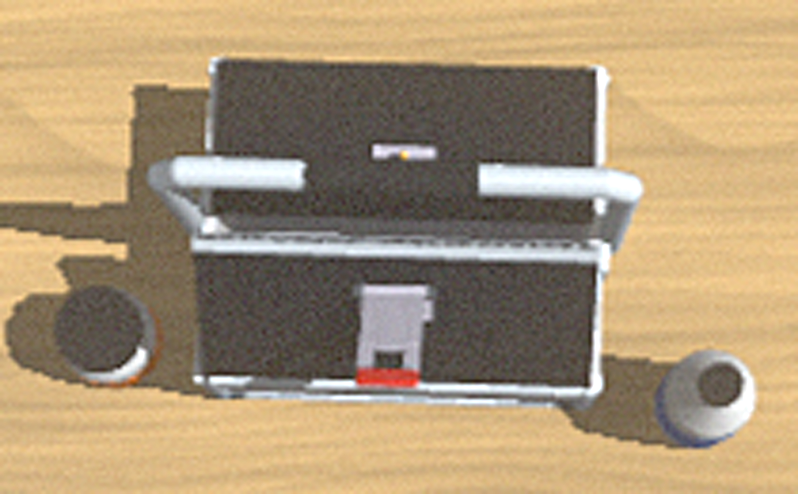

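View pics/scenec.png

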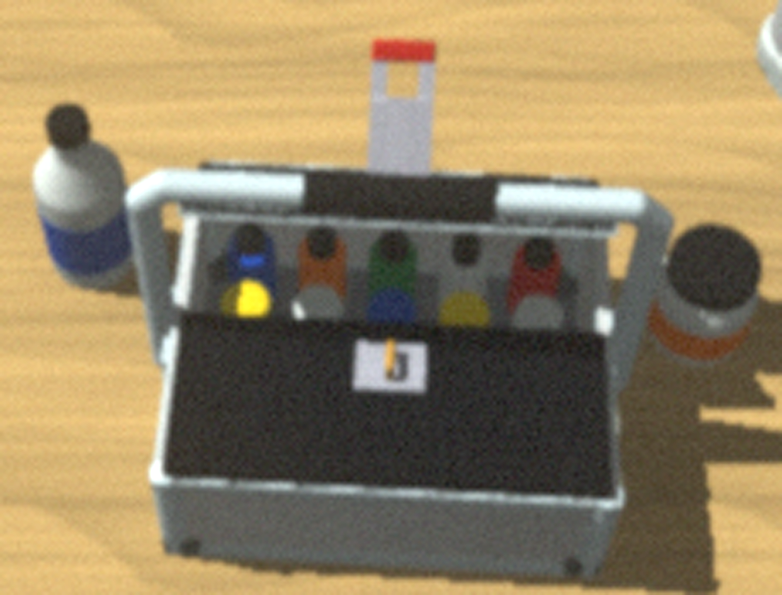

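The crops show the far flap's corners, the near flap's free edge (top crop, left (197,252) to right (603,265)), the red end (387,378 and 404,50), the catch (404,155 and 390,345) and the handle middle. I'll fit one case pose plus both joint angles to these points.

```bash
cat > h.py <<'E'
import numpy as np, cv2
from scipy.optimize import least_squares
from scipy.spatial.transform import Rotation as R
np.set_printoptions(precision=4,suppress=True)
C={n:dict(np.load(f"{n}0.npz")) for n in ("scene","top")}
def proj(n,P):
    c=C[n]; q=(np.atleast_2d(P)-c["xyz"])@c["rotation"]; q=q@c["camera_matrix"].T; return q[:,:2]/q[:,2:]
def ray(n,uv,z):
    c=C[n]; d=c["rotation"]@np.linalg.solve(c["camera_matrix"],[uv[0],uv[1],1.]); return c["xyz"]+d*(z-c["xyz"][2])/d[2]
def onflap(a,s,h,y=0): # s along flap from hinge, h off mid-plane
    return np.array([-.115+s*np.cos(a)-h*np.sin(a), y, .115+s*np.sin(a)+h*np.cos(a)])
def tip(a,b,r=.096,y=0): 
    p=onflap(a,.080,.009,y); return p+r*np.array([np.cos(a+b),0,np.sin(a+b)])
def toworld(p,P):
    c,s=np.cos(p[2]),np.sin(p[2]); P=np.atleast_2d(P); return np.c_[p[0]+c*P[:,0]-s*P[:,1],p[1]+s*P[:,0]+c*P[:,1],P[:,2]]
E
cat > fit.py <<'E'
from h import *
T=lambda x,y:(205+x/3.8,165+y/3.8); S=lambda x,y:(225+x/3.4,180+y/3.4)
def obs(a,b):
    A=np.array
    return [("top",T(218,58),A([.113,.136,.12])),("top",T(598,68),A([.113,-.136,.12])),
    ("top",T(404,155),A([.036,0,.137])),("top",T(391,180),A([0,0,.255])),("top",T(387,378),tip(a,b)),
    ("top",T(197,252),onflap(a,.114,.005,.136)),("top",T(603,265),onflap(a,.114,.005,-.136)),("top",T(397,288),onflap(a,.08,.009)),
    ("top",T(203,380),onflap(a,.002,.005,.136)),("top",T(598,388),onflap(a,.002,.005,-.136)),
    ("scene",S(165,472),A([.113,-.136,.12])),("scene",S(613,492),A([.113,.136,.12])),
    ("scene",S(180,318),A([.0,-.136,.12])),("scene",S(607,335),A([.0,.136,.12])),
    ("scene",S(404,50),tip(a,b)),("scene",S(390,345),A([.036,0,.137])),("scene",S(400,207),A([0,0,.255]))]
def res(p): return np.concatenate([proj(n,toworld(p,P))[0]-uv for n,uv,P in obs(p[3],p[4])])
r=least_squares(res,[.55,.1,0,.7,1.6],loss="soft_l1",x_scale=[.1,.1,.1,.1,.1])
p=r.x;print(p);print(res(p).reshape(-1,2).round(1).tolist())
np.save("p.npy",p)
for k,P in dict(hinge=[-.115,0,.115],edge=onflap(p[3],.114,.005),pin=onflap(p[3],.08,.009),tip=tip(p[3],p[4]),handle=[0,0,.255],catch=[.036,0,.137]).items(): print(k,toworld(p,P)[0])
print("bottle cap",ray("top",T(720,383),.165),ray("scene",S(68,125),.165),"jar",ray("top",T(98,330),.085),ray("scene",S(714,262),.085))
E
python3 fit.py
```

```text
[ 0.6298  0.1455 -0.0497  0.8275  1.488 ]
[[-0.1, -0.8], [-0.4, -1.7], [-0.3, 0.7], [0.6, -2.7], [0.2, -0.2], [-1.7, -1.8], [-0.5, -3.1], [-0.3, 1.4], [0.2, -1.8], [-1.4, -1.6], [-1.0, -1.2], [0.3, -1.3], [-0.0, -2.9], [-0.8, -2.9], [-0.4, -7.1], [0.2, 2.1], [-0.5, -3.6]]
hinge [0.5149 0.1512 0.115 ]
edge [0.5883 0.1476 0.2023]
pin [0.5624 0.1489 0.18  ]
tip [0.4974 0.1521 0.2506]
handle [0.6298 0.1455 0.255 ]
catch [0.6657 0.1437 0.137 ]
bottle cap [ 0.4976 -0.067   0.165 ] [ 0.5084 -0.0667  0.165 ] jar [0.5571 0.3688 0.085 ] [0.5661 0.3677 0.085 ]
```

The two cameras disagree by about 1 cm in x. That's good enough for an approach, so I'll move to a near-side look pose with the wrist camera and refine there.

```bash
cat > plan.py <<'E'
from h import *
from bench import get_state
def pose(p,tipc,pitch,L=.173,yaw=0):
    """tip given in case frame, tool slanted 'pitch' deg below horizontal, returns TCP pos, rot in world"""
    t=np.radians(pitch); z=np.array([np.cos(t),0,-np.sin(t)]); y=np.array([0,1.,0]); Rc=np.c_[np.cross(y,z),y,z]
    Rz=R.from_euler("z",p[2]+yaw).as_matrix(); Rw=Rz@Rc
    return toworld(p,tipc)[0]-Rw[:,2]*L, Rw
def rows(a,b,n,dec=3):
    (pa,Ra),(pb,Rb)=a,b; w=R.from_matrix(Ra.T@Rb).as_rotvec()/n; out=[]; Rc=R.from_matrix(Ra)
    tw=(w/(np.pi/2)).round(4); pc=np.array(pa)
    for i in range(n):
        tgt=pa+(pb-pa)*(i+1)/n; d=Rc.as_matrix().T@(tgt-pc); d=d.round(dec); pc=pc+Rc.as_matrix()@d; Rc=Rc*R.from_rotvec(tw*np.pi/2); out.append(d.tolist())
    print("slide",out,"\ntwist",[tw.tolist()]*1,"x",n,"mm/row",np.linalg.norm(pb-pa)/n*1e3,"deg/row",np.degrees(np.linalg.norm(w)),"end err",pc-pb)
def cur(): s=get_state(); return np.array(s["tcp_pos"]),np.array(s["ee_rot"])
E
python3 - <<'E'
from plan import *; from bench import camera
p=np.load("p.npy"); t=np.radians(50)
g=pose(p,[-.28+.173*np.cos(t),0,.42-.173*np.sin(t)],50); print(g)
rows(cur(),g,11)
c=camera("wrist"); print(c["hand_eye"],c["camera_matrix"])
E
```

```text
(array([0.3501, 0.1594, 0.42  ]), array([[-0.7651,  0.0497,  0.642 ],
       [ 0.0381,  0.9988, -0.0319],
       [-0.6428,  0.    , -0.766 ]]))
slide [[-0.022, -0.028, -0.001], [-0.022, -0.028, -0.001], [-0.02, -0.029, 0.001], [-0.019, -0.03, 0.001], [-0.018, -0.03, 0.002], [-0.017, -0.031, 0.003], [-0.015, -0.032, 0.003], [-0.014, -0.032, 0.004], [-0.013, -0.033, 0.004], [-0.011, -0.033, 0.005], [-0.01, -0.034, 0.005]] 
twist [[-0.0083, -0.0399, -0.0225]] x 11 mm/row 35.39207914054666 deg/row 4.187049664656437 end err [ 0.     -0.0004  0.0001]
[[ 0.0005 -0.9648 -0.263   0.0667]
 [ 1.      0.0004  0.0003 -0.0006]
 [-0.0002 -0.263   0.9648  0.0299]
 [ 0.      0.      0.      1.    ]] [[378.207    0.     319.9881]
 [  0.     378.207  245.2063]
 [  0.       0.       1.    ]]
```

Call:
play_rows:
  grip: [-1, -1, -1, -1, -1, -1, -1, -1, -1, -1, -1, -1]
  slide:
    - [-0.022, -0.028, -0.001]
    - [-0.022, -0.028, -0.001]
    - [-0.02, -0.029, 0.001]
    - [-0.019, -0.03, 0.001]
    - [-0.018, -0.03, 0.002]
    - [-0.017, -0.031, 0.003]
    - [-0.015, -0.032, 0.003]
    - [-0.014, -0.032, 0.004]
    - [-0.013, -0.033, 0.004]
    - [-0.011, -0.033, 0.005]
    - [-0.01, -0.034, 0.005]
    - [0, 0, 0]
  twist:
    - [-0.008, -0.04, -0.0225]
    - [-0.008, -0.04, -0.0225]
    - [-0.008, -0.04, -0.0225]
    - [-0.008, -0.04, -0.0225]
    - [-0.008, -0.04, -0.0225]
    - [-0.008, -0.04, -0.0225]
    - [-0.008, -0.04, -0.0225]
    - [-0.008, -0.04, -0.0225]
    - [-0.008, -0.04, -0.0225]
    - [-0.008, -0.04, -0.0225]
    - [-0.008, -0.04, -0.0225]
    - [0, 0, 0]

```text
t: 1.65
tcp_pos: [0.3498, 0.1571, 0.4216]
ee_rot: [[-0.763, 0.055, 0.644], [0.04, 0.998, -0.038], [-0.645, -0.003, -0.764]]
contact_force: [0.4, -0.1, 0.3]
finger_gap: 0.001
finger_force: 0.0
```

Run:
```python
from plan import *; from bench import camera
import cv2
s=get_state(); print(s["t"],s["joint_positions"],s["contact_force"])
q=cur(); c=camera("wrist"); cv2.imwrite("pics/w1.png",cv2.convertScaleAbs(c["img"],alpha=1.4,beta=15))
H=np.array(c["hand_eye"]); np.savez("wrist10.npz",camera_matrix=c["camera_matrix"],xyz=q[0]+q[1]@H[:3,3],rotation=q[1]@H[:3,:3])
```

```text
1.65 [ 0.4774 -0.7806  1.9527 -0.3443  1.3544 -1.0723] [ 0.4149 -0.1238  0.3486]
```

View pics/w1.png

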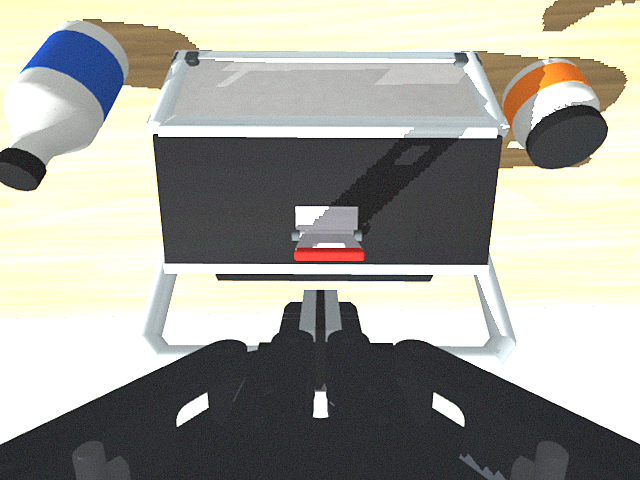

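The wrist view shows the flap's free edge at v≈272 (160..492), the pin at (328,237), the red end at (329,255), the near rim at v≈131 (150..507), and the bottom edge at v≈53. I'll refit with these added.

```bash
sed -i 's/("scene","top")}/("scene","top","wrist1")}/' h.py
cat > fit2.py <<'E'
from h import *
src=open("fit.py").read().split("def res")[0].replace("T(197,252)","T(195,240)").replace("T(603,265)","T(605,250)")
exec(src)
A=np.array
def obs2(a,b):
    return [("wrist1",(328,237),onflap(a,.08,.009)),("wrist1",(329,255),tip(a,b)),
    ("wrist1",(160,273),onflap(a,.114,.005,-.136)),("wrist1",(492,273),onflap(a,.114,.005,.136)),
    ("wrist1",(151,134),A([-.115,-.140,.118])),("wrist1",(507,134),A([-.115,.140,.118])),
    ("wrist1",(175,53),A([-.115,-.140,0])),("wrist1",(478,53),A([-.115,.140,0]))]
def f(p,sc):
    o=[(n,uv,P,1) for n,uv,P in obs2(p[3],p[4])]
    if sc: o+=[(n,uv,P,sc) for n,uv,P in obs(p[3],p[4])]
    return np.concatenate([w*(proj(n,toworld(p,P))[0]-uv) for n,uv,P,w in o])
for sc in (0,.5):
    r=least_squares(f,[.62,.145,-.05,.8,1.5],args=(sc,),loss="soft_l1",x_scale=[.1]*5); p=r.x
    print(sc,p); print(f(p,1).reshape(-1,2).round(1).tolist())
np.save("p.npy",p)
for uv,z in (((22,170),.16),((568,140),.083)): print(ray("wrist1",uv,z))
E
python3 fit2.py
```

```text
0 [ 0.6264  0.1463 -0.0534  0.7882  1.604 ]
[[-1.2, -2.7], [0.4, 0.0], [1.5, 1.2], [0.1, 1.7], [-3.8, -0.1], [0.4, 0.0], [4.5, -0.2], [-5.1, -0.3], [-0.2, 0.2], [-0.5, -0.3], [-0.6, 1.9], [0.3, -1.3], [-0.2, 2.7], [-1.3, 1.3], [-1.4, 1.3], [-0.7, 1.8], [-0.3, -0.8], [-1.9, -0.3], [-0.7, -2.9], [0.3, -2.6], [0.4, -4.4], [-0.6, -4.0], [0.1, -7.1], [0.5, 0.7], [-0.1, -5.0]]
0.5 [ 0.6267  0.1465 -0.0529  0.7752  1.6169]
[[-1.1, -2.6], [0.5, 0.1], [2.5, 1.0], [-0.7, 1.4], [-3.6, 0.2], [0.4, 0.2], [4.7, 0.1], [-5.1, -0.1], [-0.2, 0.2], [-0.5, -0.4], [-0.6, 1.8], [0.3, -1.4], [-0.2, 2.3], [-1.2, 0.9], [-1.4, 0.8], [-0.7, 1.5], [-0.3, -0.9], [-1.9, -0.4], [-0.6, -2.7], [0.4, -2.5], [0.5, -4.3], [-0.5, -4.0], [0.1, -6.5], [0.5, 0.8], [-0.0, -4.9]]
[ 0.4977 -0.0644  0.16  ]
[0.5583 0.369  0.083 ]
```

The wrist and top views agree: case at (0.627, 0.1465), yaw −0.053, flap ≈0.78, hasp ≈1.61. Next I'll plan the flap push at case y = −75 mm, clear of the hasp, at 45°.

```bash
cat >> plan.py <<'E'
def seq(a,ps):
    """per-row slide/twist (units) through the poses ps"""
    pc,Rc=np.array(a[0]),R.from_matrix(a[1]); S=[];T=[]
    for pb,Rb in ps:
        d=(Rc.inv().apply(pb-pc)).round(4); pc=pc+Rc.apply(d); tw=((Rc.inv()*R.from_matrix(Rb)).as_rotvec()*2/np.pi).round(4); Rc=Rc*R.from_rotvec(tw*np.pi/2); S.append(d.tolist()); T.append(tw.tolist())
    print("slide",S,"\ntwist",T)
def flaptip(a,pitch,s=.100,y=-.075,extra=0.):
    t=np.radians(pitch); tx=np.array([-np.sin(t),0,-np.cos(t)]); n=np.array([-np.sin(a),0,np.cos(a)])
    return onflap(a,s,.005+.011*abs(tx@n)+extra,y)
E
python3 - <<'E'
from plan import *
p=np.load("p.npy"); g=pose(p,flaptip(.78,45,extra=.035),45); print(g[0])
rows(cur(),g,5,4)
seq(g,[pose(p,flaptip(.78,45,extra=e),45) for e in (.018,.004)]+[pose(p,flaptip(a,45),45) for a in (.72,.64,.56,.48,.40,.32)])
E
```

```text
[0.4286 0.0818 0.3361]
slide [[-0.0017, -0.0143, 0.0237], [-0.0012, -0.0144, 0.0238], [-0.0008, -0.0144, 0.0238], [-0.0005, -0.0144, 0.0238], [-0.0, -0.0144, 0.0237]] 
twist [[-0.0004, -0.0109, 0.0001]] x 5 mm/row 27.79257122047841 deg/row 0.9793578502804425 end err [-0. -0.  0.]
slide [[0.0001, 0.0, 0.017], [0.0001, 0.0, 0.014], [-0.0001, -0.0, 0.0093], [0.0002, 0.0, 0.0072], [0.0008, -0.0, 0.0071], [0.0012, -0.0, 0.0071], [0.0018, 0.0, 0.0069], [0.0023, 0.0, 0.0069]] 
twist [[0.0, 0.0, 0.0], [0.0, 0.0, 0.0], [0.0, 0.0, 0.0], [0.0, 0.0, 0.0], [0.0, 0.0, 0.0], [0.0, 0.0, 0.0], [0.0, 0.0, 0.0], [0.0, 0.0, 0.0]]
```

Call:
play_rows:
  grip: [-1, -1, -1, -1, -1, -1]
  slide:
    - [-0.002, -0.0145, 0.024]
    - [-0.001, -0.0145, 0.024]
    - [-0.001, -0.0145, 0.024]
    - [0, -0.0145, 0.024]
    - [0, -0.0145, 0.024]
    - [0, 0, 0]
  twist:
    - [0, -0.011, 0]
    - [0, -0.011, 0]
    - [0, -0.011, 0]
    - [0, -0.011, 0]
    - [0, -0.011, 0]
    - [0, 0, 0]

```text
t: 2.45
tcp_pos: [0.4298, 0.0821, 0.3326]
ee_rot: [[-0.71, 0.052, 0.702], [0.035, 0.999, -0.039], [-0.704, -0.004, -0.711]]
contact_force: [0.1, -0.1, -0.4]
finger_gap: -0.002
finger_force: 0.0
```

Call:
play_rows:
  grip: [-1, -1, -1, -1, -1, -1]
  slide:
    - [0, 0, 0.017]
    - [0, 0, 0.014]
    - [0, 0, 0.009]
    - [0, 0, 0.007]
    - [0.001, 0, 0.007]
    - [0.001, 0, 0.007]
  twist:
    - [0, 0, 0]
    - [0, 0, 0]
    - [0, 0, 0]
    - [0, 0, 0]
    - [0, 0, 0]
    - [0, 0, 0]

```text
t: 3.2
tcp_pos: [0.4715, 0.0797, 0.2911]
ee_rot: [[-0.705, 0.051, 0.708], [0.034, 0.999, -0.039], [-0.709, -0.003, -0.706]]
contact_force: [-0.6, 1.4, 2.4]
finger_gap: -0.001
finger_force: 1.1
```

Run:
```python
from plan import *; from bench import camera
p=np.load("p.npy"); q=cur(); s=get_state(); print(s["t"],q[0],s["contact_force"])
print("tip in case", R.from_euler("z",-p[2]).apply(q[0]+q[1][:,2]*.173-[p[0],p[1],0]), "want",flaptip(.48,45))
c=camera("wrist"); cv2.imwrite("pics/w2.png",cv2.convertScaleAbs(c["img"],alpha=1.4,beta=15))
seq(q,[pose(p,flaptip(a,45),45) for a in (.40,.32,.24,.16,.10,.05,0.02,0,-.02)])
```

```text
3.2 [0.4715 0.0797 0.2911] [-0.6279  1.3867  2.3901]
tip in case [-0.0288 -0.075   0.169 ] want [-0.0301 -0.075   0.1685]
slide [[0.0027, -0.0002, 0.0064], [0.0023, 0.0, 0.0069], [0.0027, 0.0, 0.0067], [0.0033, 0.0, 0.0065], [0.0028, 0.0, 0.0048], [0.0025, 0.0, 0.0039], [0.0016, 0.0, 0.0023], [0.0011, 0.0, 0.0015], [0.0012, 0.0, 0.0014]] 
twist [[-0.0007, 0.0014, 0.002], [-0.0, -0.0, 0.0], [-0.0, -0.0, 0.0], [-0.0, -0.0, 0.0], [-0.0, -0.0, 0.0], [-0.0, -0.0, 0.0], [-0.0, -0.0, 0.0], [-0.0, -0.0, 0.0], [-0.0, -0.0, 0.0]]
```

View pics/w2.png

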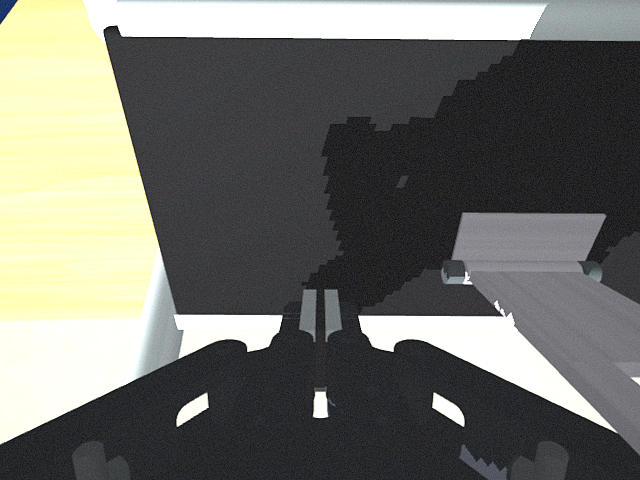

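Contact is gentle (about 3 N), the finger is on the flap near its edge at (320,300), and the hasp is clear on the right. I'll continue pushing the flap shut.

Call:
play_rows:
  grip: [-1, -1, -1, -1, -1, -1]
  slide:
    - [0.0025, 0, 0.0065]
    - [0.0025, 0, 0.007]
    - [0.0025, 0, 0.007]
    - [0.0035, 0, 0.0065]
    - [0.003, 0, 0.005]
    - [0.0025, 0, 0.004]
  twist:
    - [0, 0, 0]
    - [0, 0, 0]
    - [0, 0, 0]
    - [0, 0, 0]
    - [0, 0, 0]
    - [0, 0, 0]

```text
t: 4.0
tcp_pos: [0.485, 0.0787, 0.253]
ee_rot: [[-0.706, 0.052, 0.706], [0.034, 0.999, -0.039], [-0.707, -0.004, -0.707]]
contact_force: [-1.7, 0.6, 2.5]
finger_gap: -0.004
finger_force: 0.7
```

Call:
play_rows:
  grip: [-1, -1, -1]
  slide:
    - [0.002, 0, 0.002]
    - [0.001, 0, 0.0015]
    - [0.001, 0, 0.0015]
  twist:
    - [0, 0, 0]
    - [0, 0, 0]
    - [0, 0, 0]

```text
t: 4.38
tcp_pos: [0.4858, 0.0787, 0.248]
ee_rot: [[-0.705, 0.051, 0.708], [0.034, 0.999, -0.039], [-0.709, -0.003, -0.705]]
contact_force: [-5.5, -0.3, 7.1]
finger_gap: 0.002
finger_force: 3.7
```

Call:
play_rows:
  grip: [-1, -1]
  slide:
    - [0.0015, 0, 0.0015]
    - [0, 0, 0]
  twist:
    - [0, 0, 0]
    - [0, 0, 0]

```text
t: 4.62
tcp_pos: [0.4862, 0.0787, 0.2476]
ee_rot: [[-0.702, 0.051, 0.71], [0.034, 0.999, -0.039], [-0.711, -0.003, -0.703]]
contact_force: [-5.6, 0.0, 8.3]
finger_gap: 0.0
finger_force: 4.1
```

Run:
```python
from plan import *; from bench import camera
p=np.load("p.npy"); q=cur(); s=get_state(); print(s["t"],q[0],s["contact_force"])
print("tip in case", R.from_euler("z",-p[2]).apply(q[0]+q[1][:,2]*.173-[p[0],p[1],0]))
c=camera("scene"); cv2.imwrite("pics/s2.png",cv2.resize(cv2.convertScaleAbs(c["img"][150:350,200:470],alpha=1.6,beta=20),None,fx=2.9,fy=2.9,interpolation=cv2.INTER_CUBIC))
```

```text
4.625 [0.4862 0.0787 0.2476] [-5.5639  0.0366  8.341 ]
tip in case [-0.0137 -0.0752  0.1259]
```

View pics/s2.png

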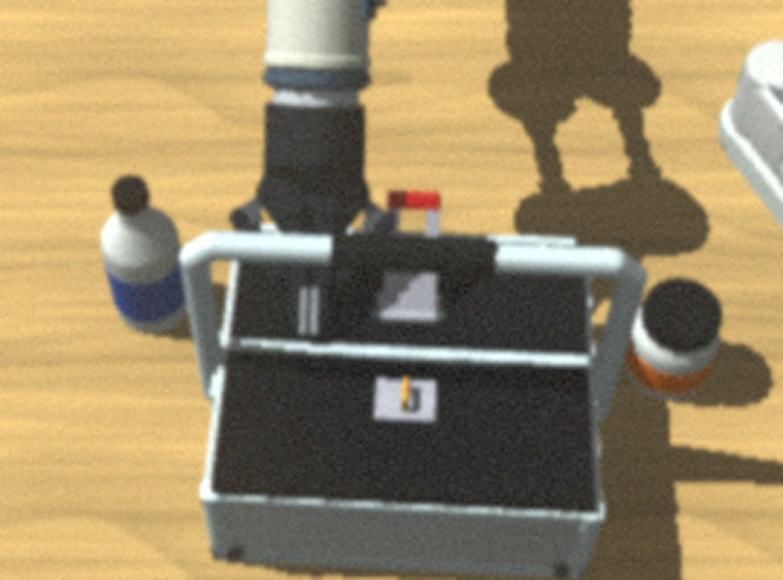

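The flap looks flush at the seam (crop v≈350) and the hasp stands upright, with its red end at crop (414,200). I'll press once more to confirm the stop, then back off.

Call:
play_rows:
  grip: [-1, -1]
  slide:
    - [0.002, 0, 0.002]
    - [0, 0, 0]
  twist:
    - [0, 0, 0]
    - [0, 0, 0]

```text
t: 4.92
tcp_pos: [0.4867, 0.0788, 0.2469]
ee_rot: [[-0.699, 0.051, 0.713], [0.034, 0.999, -0.038], [-0.714, -0.003, -0.7]]
contact_force: [-8.4, -0.9, 15.0]
finger_gap: 0.001
finger_force: 6.9
```

Run:
```python
from plan import *
p=np.load("p.npy"); q=cur()
def f(b): return proj("scene",toworld(p,tip(0,b)))[0]
for b in (1.2,1.4,1.6,1.8): print(b,f(b))
print("catch",proj("scene",toworld(p,[.036,0,.137])))
b=1.61
def htip(b,pitch,r,extra=0.):  # finger-tip centre pushing on hasp's back face at distance r
    t=np.radians(pitch); tx=np.array([-np.sin(t),0,-np.cos(t)]); tz=np.array([np.cos(t),0,-np.sin(t)])
    n=np.array([-np.sin(b),0,np.cos(b)]); pin=np.array([-.035,0,.124])
    # lowest corner along -n: corners +-11mm along tx; body extends along -tz
    c=pin+r*np.array([np.cos(b),0,np.sin(b)])+n*(.003+extra)
    return c-(.011*tx*np.sign(-(tx@n)))
for b in (1.8,1.61,1.2,.8,.4,0): print(b,htip(b,38,.05))
```

```text
1.2 [341.8875 247.8178]
1.4 [342.1937 238.9276]
1.6 [342.4398 230.9782]
1.8 [342.6156 224.329 ]
catch [[340.2457 282.3013]]
1.8 [-0.0561  0.      0.1633]
1.61 [-0.0467  0.      0.1652]
1.2 [-0.0265  0.      0.163 ]
0.8 [0.0045 0.     0.1706]
0.4 [0.0167 0.     0.1549]
0 [0.0218 0.     0.1357]
```

The flap is firmly on its stop (17 N, no more travel). I'll retreat along the tool axis, then centre on the hasp at a 38° slant.

Run:
```python
from plan import *
p=np.load("p.npy"); q=cur()
m=(q[0]-q[1][:,2]*.14,q[1])
g=pose(p,[-.13,0,.215],38); print(m[0],g[0]); rows(m,g,5,4)
```

```text
[0.3869 0.0842 0.345 ] [0.3607 0.1605 0.3215]
slide [[0.0075, 0.015, -0.001], [0.0075, 0.015, -0.0012], [0.0075, 0.015, -0.0014], [0.0075, 0.0149, -0.0015], [0.0074, 0.015, -0.0017]] 
twist [[-0.0001, -0.0143, 0.0004]] x 5 mm/row 16.806579029907972 deg/row 1.287908591042871 end err [ 0. -0. -0.]
```

Call:
play_rows:
  grip: [-1, -1, -1, -1, -1, -1, -1, -1, -1, -1]
  slide:
    - [0, 0, -0.02]
    - [0, 0, -0.04]
    - [0, 0, -0.04]
    - [0, 0, -0.04]
    - [0.0075, 0.015, -0.001]
    - [0.0075, 0.015, -0.001]
    - [0.0075, 0.015, -0.0015]
    - [0.0075, 0.015, -0.0015]
    - [0.0075, 0.015, -0.0015]
    - [0, 0, 0]
  twist:
    - [0, 0, 0]
    - [0, 0, 0]
    - [0, 0, 0]
    - [0, 0, 0]
    - [0, -0.014, 0]
    - [0, -0.014, 0]
    - [0, -0.014, 0]
    - [0, -0.014, 0]
    - [0, -0.014, 0]
    - [0, 0, 0]

```text
t: 6.18
tcp_pos: [0.3648, 0.1633, 0.3172]
ee_rot: [[-0.628, 0.051, 0.777], [0.027, 0.999, -0.043], [-0.778, -0.006, -0.628]]
contact_force: [-0.0, 0.1, 0.1]
finger_gap: -0.003
finger_force: 0.0
```

Run:
```python
from plan import *; from bench import camera
p=np.load("p.npy"); q=cur(); s=get_state(); print(s["t"],s["joint_positions"],s["contact_force"])
print("tip in case", R.from_euler("z",-p[2]).apply(q[0]+q[1][:,2]*.173-[p[0],p[1],0]))
c=camera("wrist"); H=np.array(c["hand_eye"]); C["w"]=dict(camera_matrix=c["camera_matrix"],xyz=q[0]+q[1]@H[:3,3],rotation=q[1]@H[:3,:3])
cv2.imwrite("pics/w3.png",cv2.convertScaleAbs(c["img"],alpha=1.4,beta=15))
print("pin",proj("w",toworld(p,[-.035,0,.124])),"catch",proj("w",toworld(p,[.036,0,.137])),"seam",proj("w",toworld(p,[[0,-.136,.12],[0,.136,.12]])))
for b in (1.2,1.4,1.6,1.8,2.,2.2): print(b,proj("w",toworld(p,tip(0,b))))
```

```text
6.175 [ 0.5107 -0.8434  2.2118 -0.5093  1.0276 -0.9177] [-0.0426  0.1495  0.1077]
tip in case [-0.1277  0.0027  0.2085]
pin [[317.2138 225.9134]] catch [[317.4019 275.1099]] seam [[150.3869 239.6953]
 [484.4408 241.8612]]
1.2 [[316.3031 359.8622]]
1.4 [[316.0564 364.4296]]
1.6 [[315.8249 363.227 ]]
1.8 [[315.6265 354.9067]]
2.0 [[315.4839 338.3721]]
2.2 [[315.4213 313.218 ]]
```

View pics/w3.png

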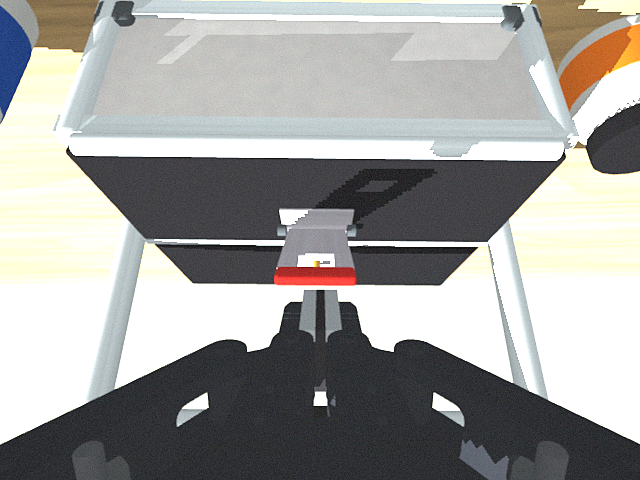

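The wrist view shows the hasp still leaning back, with the red end at (316,275) and the pin at (317,231). That gives b ≈ 2.47 rad, tip near case (−110, 184) mm, so the finger must go under it. J2 is near its limit, so I'll steepen the pitch first, then slip below the hasp.

```bash
cat >> plan.py <<'E'
PIN=np.array([-.035,0,.124])
def htip(b,pitch,r,extra=0.):
    t=np.radians(pitch); tx=np.array([-np.sin(t),0,-np.cos(t)]); n=np.array([-np.sin(b),0,np.cos(b)])
    return PIN+r*np.array([np.cos(b),0,np.sin(b)])+n*(.003+extra+.011*abs(tx@n))
def tipcase(p): q=cur(); return R.from_euler("z",-p[2]).apply(q[0]+q[1][:,2]*.173-[p[0],p[1],0])
E
python3 - <<'E'
from plan import *
p=np.load("p.npy"); q=cur(); E=htip(2.47,42,.052,.010); W=E+.05*np.array([-.743,0,.669]); print(E,W)
w=pose(p,W,55); rows(q,w,4,4)
rows(w,pose(p,E,42),5,4)
print("push:"); Ep=pose(p,E,42)
bs=np.linspace(2.40,1.4,10); seq(Ep,[pose(p,htip(b,42,.052),42) for b in bs])
E
```

```text
[-0.0906  0.      0.1376] [-0.1278  0.      0.171 ]
slide [[-0.0045, -0.0007, 0.0076], [-0.0051, -0.0006, 0.0073], [-0.0055, -0.0007, 0.0069], [-0.0061, -0.0006, 0.0065]] 
twist [[-0.0005, 0.0447, 0.0008]] x 4 mm/row 8.887922196491925 deg/row 4.028130063701803 end err [0. 0. 0.]
slide [[0.0055, -0.0, 0.0106], [0.006, -0.0, 0.0104], [0.0065, -0.0, 0.0101], [0.0069, -0.0, 0.0098], [0.0074, -0.0, 0.0094]] 
twist [[-0.0, -0.0289, -0.0]] x 5 mm/row 11.983104207618684 deg/row 2.5999999999999996 end err [ 0. -0.  0.]
push:
slide [[-0.0136, 0.0, -0.0017], [-0.0059, 0.0, -0.0012], [-0.0062, 0.0, -0.0004], [-0.0063, 0.0, 0.0003], [-0.0063, 0.0, 0.001], [-0.0062, 0.0, 0.0019], [-0.0061, 0.0, 0.0027], [-0.0057, 0.0, 0.0035], [-0.0053, 0.0, 0.0042], [-0.0048, 0.0, 0.0049]] 
twist [[0.0, 0.0, 0.0], [0.0, 0.0, 0.0], [0.0, 0.0, 0.0], [0.0, 0.0, 0.0], [0.0, 0.0, 0.0], [0.0, 0.0, 0.0], [0.0, 0.0, 0.0], [0.0, 0.0, 0.0], [0.0, 0.0, 0.0], [0.0, 0.0, 0.0]]
```

Call:
play_rows:
  grip: [-1, -1, -1, -1, -1]
  slide:
    - [-0.0045, -0.0005, 0.0075]
    - [-0.005, -0.0005, 0.0075]
    - [-0.0055, -0.0005, 0.007]
    - [-0.006, -0.0005, 0.0065]
    - [0, 0, 0]
  twist:
    - [0, 0.0445, 0.001]
    - [0, 0.0445, 0.001]
    - [0, 0.0445, 0.001]
    - [0, 0.0445, 0.001]
    - [0, 0, 0]

```text
t: 6.85
tcp_pos: [0.401, 0.1578, 0.3134]
ee_rot: [[-0.816, 0.059, 0.575], [0.048, 0.998, -0.035], [-0.576, -0.001, -0.818]]
contact_force: [-1.0, 0.5, 0.2]
finger_gap: 0.0
finger_force: 0.0
```

Run:
```python
from plan import *
p=np.load("p.npy"); s=get_state(); print(s["t"],s["joint_positions"],s["contact_force"],tipcase(p))
```

```text
6.85 [ 0.3942 -0.6399  2.0493 -0.2767  1.1818 -1.0845] [-0.9717  0.492   0.173 ] [-0.1263 -0.0013  0.172 ]
```

J2 has eased to −0.64 and the tip is where planned. Now in under the hasp.

Call:
play_rows:
  grip: [-1, -1, -1, -1, -1, -1]
  slide:
    - [0.0055, 0, 0.0105]
    - [0.006, 0, 0.0105]
    - [0.0065, 0, 0.01]
    - [0.007, 0, 0.01]
    - [0.0075, 0, 0.0095]
    - [0, 0, 0]
  twist:
    - [0, -0.029, 0]
    - [0, -0.029, 0]
    - [0, -0.029, 0]
    - [0, -0.029, 0]
    - [0, -0.029, 0]
    - [0, 0, 0]

```text
t: 7.6
tcp_pos: [0.4076, 0.1579, 0.2522]
ee_rot: [[-0.666, 0.057, 0.744], [0.037, 0.998, -0.044], [-0.745, -0.002, -0.667]]
contact_force: [-0.5, -1.0, 1.1]
finger_gap: -0.002
finger_force: 0.0
```

Run:
```python
from plan import *
from bench import camera
p=np.load("p.npy"); s=get_state(); print(s["t"],s["joint_positions"],s["contact_force"],tipcase(p))
c=camera("wrist"); cv2.imwrite("pics/w4.png",cv2.convertScaleAbs(c["img"],alpha=1.4,beta=15))
q=cur(); H=np.array(c["hand_eye"]); C["w"]=dict(camera_matrix=c["camera_matrix"],xyz=q[0]+q[1]@H[:3,3],rotation=q[1]@H[:3,:3])
for b in (2.0,2.2,2.4,2.6): print(b,proj("w",toworld(p,tip(0,b))))
```

```text
7.6 [ 0.4241 -0.6812  2.2268 -0.4684  0.8728 -0.9221] [-0.4817 -1.0144  1.1153] [-0.0905 -0.0009  0.1368]
2.0 [[323.0754 518.6667]]
2.2 [[323.1573 493.1778]]
2.4 [[323.1945 451.209 ]]
2.6 [[323.1739 395.4039]]
```

View pics/w4.png

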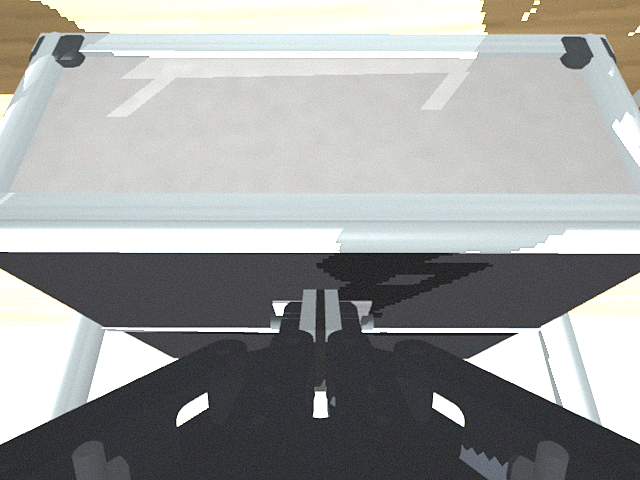

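The fingers now sit between the camera and the hasp, just short of the hinge plate at (320,300), so they are underneath it. I'll lift along the arc.

Call:
play_rows:
  grip: [-1, -1, -1, -1, -1, -1]
  slide:
    - [-0.007, 0, -0.001]
    - [-0.007, 0, -0.001]
    - [-0.006, 0, -0.001]
    - [-0.006, 0, -0.0005]
    - [-0.0065, 0, 0.0005]
    - [-0.0065, 0, 0.001]
  twist:
    - [0, 0, 0]
    - [0, 0, 0]
    - [0, 0, 0]
    - [0, 0, 0]
    - [0, 0, 0]
    - [0, 0, 0]

```text
t: 8.4
tcp_pos: [0.433, 0.1568, 0.2841]
ee_rot: [[-0.665, 0.057, 0.744], [0.038, 0.998, -0.043], [-0.746, -0.001, -0.666]]
contact_force: [-1.5, 0.3, -2.5]
finger_gap: 0.005
finger_force: 0.9
```

Run:
```python
from plan import *
p=np.load("p.npy"); s=get_state(); print(s["t"],s["joint_positions"],s["contact_force"],tipcase(p), "want",htip(1.96,42,.052))
bs=np.r_[np.linspace(1.85,.9,9),np.linspace(.78,0,8),-.04]; ps=[pose(p,htip(b,42,.052-.007*(1.96-b)/1.96),42) for b in bs]
for b in bs: print(round(b,2),htip(b,42,.052-.007*(1.96-b)/1.96),end=" ")
seq(cur(),ps)
```

```text
8.4 [ 0.3912 -0.6161  2.1313 -0.4317  0.8848 -0.9768] [-1.4735  0.3431 -2.5024] [-0.065  -0.0006  0.1688] want [-0.0667  0.      0.1672]
1.85 [-0.0611  0.      0.1702] 1.73 [-0.0546  0.      0.1727] 1.61 [-0.0478  0.      0.1743] 1.49 [-0.0408  0.      0.1749] 1.38 [-0.0338  0.      0.1746] 1.26 [-0.0268  0.      0.1734] 1.14 [-0.0201  0.      0.1712] 1.02 [-0.0137  0.      0.168 ] 0.9 [-0.0079  0.      0.1641] 0.78 [-0.0036  0.      0.1602] 0.67 [-0.0008  0.      0.1572] 0.56 [0.0017 0.     0.154 ] 0.45 [0.0039 0.     0.1506] 0.33 [0.0059 0.     0.147 ] 0.22 [0.0076 0.     0.1432] 0.11 [0.009  0.     0.1393] 0.0 [0.01   0.     0.1352] -0.04 [0.0103 0.     0.1337] slide [[-0.0043, -0.0001, 0.002], [-0.0061, 0.0, 0.0031], [-0.0058, 0.0, 0.004], [-0.0052, 0.0, 0.0048], [-0.0045, 0.0, 0.0054], [-0.0037, 0.0, 0.006], [-0.0028, 0.0, 0.0065], [-0.0019, 0.0, 0.0068], [-0.001, 0.0, 0.007], [-0.0, 0.0, 0.0058], [0.0004, 0.0, 0.004], [0.0007, 0.0, 0.0041], [0.001, 0.0, 0.0039], [0.0013, 0.0, 0.0039], [0.0017, 0.0, 0.0037], [0.002, 0.0, 0.0037], [0.0024, 0.0, 0.0035], [0.0009, 0.0, 0.0012]] 
twist [[-0.0024, 0.0023, -0.0016], [-0.0, -0.0, -0.0], [-0.0, -0.0, -0.0], [-0.0, -0.0, -0.0], [-0.0, -0.0, -0.0], [-0.0, -0.0, -0.0], [-0.0, -0.0, -0.0], [-0.0, -0.0, -0.0], [-0.0, -0.0, -0.0], [-0.0, -0.0, -0.0], [-0.0, -0.0, -0.0], [-0.0, -0.0, -0.0], [-0.0, -0.0, -0.0], [-0.0, -0.0, -0.0], [-0.0, -0.0, -0.0], [-0.0, -0.0, -0.0], [-0.0, -0.0, -0.0], [-0.0, -0.0, -0.0]]
```

The ~3 N reaction points back and down, so the hasp is moving. Continuing.

Call:
play_rows:
  grip: [-1, -1, -1, -1, -1, -1, -1, -1, -1]
  slide:
    - [-0.0045, 0, 0.002]
    - [-0.006, 0, 0.003]
    - [-0.006, 0, 0.004]
    - [-0.005, 0, 0.005]
    - [-0.0045, 0, 0.0055]
    - [-0.0035, 0, 0.006]
    - [-0.003, 0, 0.0065]
    - [-0.002, 0, 0.007]
    - [-0.001, 0, 0.007]
  twist:
    - [0, 0, 0]
    - [0, 0, 0]
    - [0, 0, 0]
    - [0, 0, 0]
    - [0, 0, 0]
    - [0, 0, 0]
    - [0, 0, 0]
    - [0, 0, 0]
    - [0, 0, 0]

```text
t: 9.52
tcp_pos: [0.491, 0.1535, 0.2798]
ee_rot: [[-0.665, 0.057, 0.745], [0.038, 0.998, -0.043], [-0.746, -0.0, -0.666]]
contact_force: [-1.9, 0.6, -0.1]
finger_gap: 0.003
finger_force: 0.6
```

Call:
play_rows:
  grip: [-1, -1, -1, -1, -1]
  slide:
    - [0, 0, 0.006]
    - [0.0005, 0, 0.004]
    - [0.0005, 0, 0.004]
    - [0.001, 0, 0.004]
    - [0.0015, 0, 0.004]
  twist:
    - [0, 0, 0]
    - [0, 0, 0]
    - [0, 0, 0]
    - [0, 0, 0]
    - [0, 0, 0]

```text
t: 10.15
tcp_pos: [0.5047, 0.1527, 0.2626]
ee_rot: [[-0.665, 0.057, 0.745], [0.038, 0.998, -0.043], [-0.746, -0.0, -0.666]]
contact_force: [-1.9, 0.2, 0.5]
finger_gap: 0.001
finger_force: 0.7
```

Run:
```python
from plan import *
p=np.load("p.npy"); s=get_state(); print(s["t"],s["joint_positions"],s["contact_force"],tipcase(p))
bs=[.22,.11,0,-.04,-.08]
seq(cur(),[pose(p,htip(b,42,.045),42) for b in bs])
```

```text
10.15 [ 0.3156 -0.3888  2.0156 -0.4101  0.751  -1.0086] [-1.9202  0.189   0.5354] [ 0.007  -0.0008  0.1474]
slide [[0.0026, 0.0002, 0.0029], [0.0017, 0.0, 0.0038], [0.002, 0.0, 0.0037], [0.0009, 0.0, 0.0013], [0.0009, 0.0, 0.0014]] 
twist [[-0.0023, 0.0029, -0.0017], [0.0, -0.0, 0.0], [0.0, -0.0, 0.0], [0.0, -0.0, 0.0], [0.0, -0.0, 0.0]]
```

Call:
play_rows:
  grip: [-1, -1, -1, -1, -1, -1]
  slide:
    - [0.0025, 0, 0.003]
    - [0.0015, 0, 0.0035]
    - [0.002, 0, 0.0035]
    - [0.001, 0, 0.001]
    - [0.001, 0, 0.001]
    - [0, 0, 0]
  twist:
    - [0, 0, 0]
    - [0, 0, 0]
    - [0, 0, 0]
    - [0, 0, 0]
    - [0, 0, 0]
    - [0, 0, 0]

```text
t: 10.9
tcp_pos: [0.5082, 0.1525, 0.2485]
ee_rot: [[-0.665, 0.057, 0.745], [0.038, 0.998, -0.043], [-0.746, -0.001, -0.666]]
contact_force: [0.3, -0.6, 0.8]
finger_gap: 0.004
finger_force: 0.3
```

Run:
```python
from plan import *
p=np.load("p.npy"); s=get_state(); print(s["t"],s["contact_force"],tipcase(p))
```

```text
10.9 [ 0.2583 -0.5956  0.7816] [ 0.0104 -0.0009  0.1333]
```

Call:
play_rows:
  grip: [-1, -1, -1, -1]
  slide:
    - [0.0015, 0, 0.0013]
    - [0.0015, 0, 0.0013]
    - [0.0008, 0, 0.0007]
    - [0, 0, 0]
  twist:
    - [0, 0, 0]
    - [0, 0, 0]
    - [0, 0, 0]
    - [0, 0, 0]

```text
t: 11.4
tcp_pos: [0.5087, 0.1526, 0.2467]
ee_rot: [[-0.661, 0.057, 0.748], [0.038, 0.998, -0.042], [-0.749, 0.001, -0.662]]
contact_force: [-7.3, -1.7, 10.4]
finger_gap: 0.0
finger_force: 5.1
```

Run:
```python
from plan import *
from bench import camera
p=np.load("p.npy"); s=get_state(); print(s["t"],s["contact_force"],tipcase(p))
c=camera("scene")["img"]; hsv=cv2.cvtColor(c,cv2.COLOR_BGR2HSV)
m=((hsv[...,0]<8)|(hsv[...,0]>172))&(hsv[...,1]>150)&(hsv[...,2]>60); v,u=np.nonzero(m[200:320,310:380]); print("red",len(u),u.mean()+310 if len(u) else 0,v.mean()+200 if len(u) else 0)
for b in (0,.1,.2,.4,.8): print(b,proj("scene",toworld(p,tip(0,b))))
```

```text
11.4 [-7.2784 -1.6608 10.4052] [ 0.0115 -0.0006  0.1322]
red 113 339.0973451327434 294.01769911504425
0 [[339.7398 295.7293]]
0.1 [[339.8846 293.3177]]
0.2 [[340.0424 290.4891]]
0.4 [[340.3901 283.6897]]
0.8 [[341.1558 266.6408]]
```

The finger hits a firm stop at 12 N, and the red end in the scene view is at (339,294), matching b≈0. I'll retreat straight up a little, then back out.

Call:
play_rows:
  grip: [-1, -1, -1, -1, -1, -1, -1]
  slide:
    - [-0.006, 0, -0.006]
    - [-0.006, 0, -0.006]
    - [0, 0, -0.03]
    - [0, 0, -0.04]
    - [0, 0, -0.035]
    - [0, 0, -0.03]
    - [0, 0, 0]
  twist:
    - [0, 0, 0]
    - [0, 0, 0]
    - [0, 0, 0]
    - [0, 0, 0]
    - [0, 0.03, 0]
    - [0, 0.03, 0]
    - [0, 0, 0]

```text
t: 12.32
tcp_pos: [0.4071, 0.1585, 0.3545]
ee_rot: [[-0.729, 0.056, 0.682], [0.043, 0.998, -0.037], [-0.683, 0.002, -0.73]]
contact_force: [0.4, -0.1, -0.1]
finger_gap: -0.001
finger_force: 0.0
```

Run:
```python
from plan import *
from bench import camera
s=get_state(); print(s["t"],s["joint_positions"],s["contact_force"])
a=camera("scene")["img"][180:340,225:455]; b=camera("wrist")["img"]
a=cv2.resize(cv2.convertScaleAbs(a,alpha=1.6,beta=20),(400,278),interpolation=cv2.INTER_CUBIC); b=cv2.resize(cv2.convertScaleAbs(b,alpha=1.4,beta=15),(400,300))
z=camera("scene")["img"][255:320,300:380]; z=cv2.resize(cv2.convertScaleAbs(z,alpha=1.6,beta=20),(400,325),interpolation=cv2.INTER_CUBIC)
o=np.zeros((600,800,3),np.uint8); o[:278,:400]=a; o[278:578,:400]=b; o[:325,400:]=z; cv2.imwrite("pics/end.png",o)
```

```text
12.325 [ 0.4108 -0.6713  2.0215 -0.3475  1.1195 -1.06  ] [ 0.4067 -0.0562 -0.1141]
```

View pics/end.png

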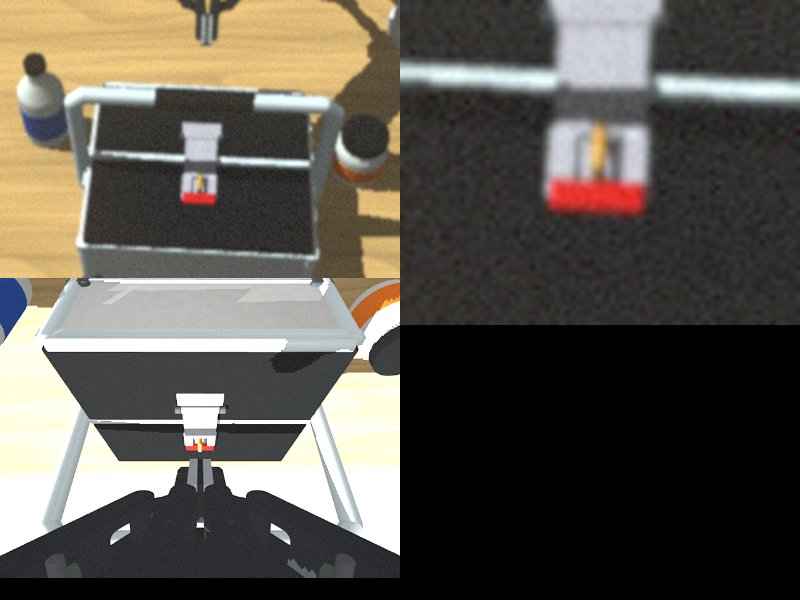

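The hasp lies flat with the brass catch standing through its slot (red end at scene pixel ≈(339,294), as predicted for 0). The flap is flush at the seam, the bottle and jar are in place, and the robot is clear. Handing in.

```bash
python3 -c "
from bench import job_done
print(job_done())"
```

```text
the job is handed in; nothing more can be done
None
```

The near flap is shut on its stop and the hasp lies flat with the brass catch through its slot. The bottle and jar stand where they were, the arm never went near the shoe, and the job was handed in at about 12 s.

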